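# Third-click filter on the light base

### The arm

A 6-joint arm with a two-finger parallel gripper is mounted at the origin on the work surface. World frame = base frame: x ahead of the robot, y to its left, z up, the work surface at z = 0. Lengths are in m, angles in rad, forces in N, time in s.
With the tool pointing down it reaches from about 0.3 to 1 m from the base axis. Payload 5.1 kg.
Tool frame: the origin (TCP) lies on the centre line of the jaws, within the pads' length; the fingertips stand 25 mm ahead of it and the grasp point (between the pads) lies 6 mm ahead of it; z points along the fingers, y is the line along which they close (so a half turn about z gives the same grasp; the last joint's range is limited). The gripper opens to 95 mm and grips with 3 to 60 N. Pads are 20 mm wide; open, the fingers measure 119 mm over their backs; the gripper's body (75 mm by 180 mm) begins 59 mm behind the grasp point.
Start: joints at [1.046, 0.124, 1.65, -0, 1.367, -0.083], TCP at [0.278, 0.588, 0.24] pointing down, gripper open.
Joint ranges: [-2.61, 2.61], [-1.02, 2.33], [0.03, 2.71], [-1.35, 4.49], [0.32, 2.68], [-2.91, 2.91]. Speed limits (rad/s): [2.57, 2.57, 3.14, 3.14, 3.14, 3.14].

### API

Orientations are given as a 3x3 rotation matrix whose columns are the frame's x, y, z axes.
In Python, from plant import state, cams, hand_in gives the robot as it stands.
- The arm moves only by the tool carry_out, never from a script. Its argument "deltas" is a list of rows, each a list of 3 entries, a list of its own where there are three numbers: the turn, a rotation vector about the world's x, y, z as a fraction of full scale, then the shift along the world's x, y, z as a fraction of full scale, then the opening, from 0 (shut) to 1 (fully open). A call has exactly 5 rows; each row is the pose to reach, as a shift and turn from the pose commanded when the call began; what a row does not reach only later rows make up. Full scale, the value 1, is 150 mm for a shift and 1.5 rad for a turn. A row lasts 1/10 s, in which the tool goes at most 50 mm and 8.59 degrees, less where a joint would pass 70% of its speed; a pose out of reach is approached as far as the arm can. A call with a number of a shift or a turn outside -1 to 1 is refused whole. A call with a gripper value outside its range is refused whole. The fingers move at their own pace and stop on an object; the grip force is fixed at half the most. Time passes only in rows, so rows that repeat a pose let the fingers close, or fill a call up. It gives the time, the measured TCP pose, the force, the opening and the grip force at its end, in the units of the state.
- state(): the state, without advancing time (a new reading comes with each control period).
- cams.capture(name): name is "scene" or "top" or "wrist"; returns a dict with "img" (420x560x3 uint8, blue, green, red), "K" (3x3 intrinsics, pixels), "k1" (the pictures are not rectified: a ray, as slopes to the right and down, at radius r is drawn at 1 + k1 r^2 times it, then the intrinsics apply), "xyz" and "rotation" of the camera in the world; the wrist camera has in their place "hand_eye" (4x4, takes a point from camera to tool coordinates, whose origin is the TCP and whose axes are the flange's). Camera axes: x right, y up, looking along -z (the intrinsics and any distortion apply to the point x, -y, -z); pixel columns grow to the right and rows downward; lengths in m; the calibration is good to about 2 mm. A picture is of the moment at which its call begins: read the wrist's pose just before it. There is no depth.
- hand_in(): hands the job in; it is judged then, once.
The state is a dict: "time": time; "joint_pos": joint angles; "qd": joint speeds; "joint_efforts": joint torques, N m; "ee_pos": TCP position; "tool_rot": TCP orientation; "wrist_force": force on the tool from outside, world axes, zero at the start; "moment": the same for the moment, N m; "gripper_width": finger opening in m; "grip_force": force on a finger pad.
Only numpy, scipy, OpenCV 4.12 (cv2) and the standard library are available. Lean on these libraries where they do the work, as an engineer would, in place of code of your own. Each camera call takes 0.05 s, during which the arm holds its last target. There are 200 camera calls.

### The job

On the light base, push the black filter lever to the base's left with a fingertip, counting the clicks, and leave it sitting in the third click without letting it run on to the fourth. Let go of it, then press the round lamp button fully down and let it come back up. Push gently, do not grip the lever, shift or lift the base, or disturb the things around it (jar, beaker, probe).

Things in the scene. Friction and masses are not known exactly. Their poses are not given: they have to be found in the camera images.
- light_base: White flat light base of a microscope, 200 x 260 x 65 mm (x, y, z), about 3 kg, loose on rubber feet (slides at about 20 N). Origin: centre of its underside; z up, +x to its back, away from the robot, +y to its left as seen from the robot. Top at 65 mm; its back half has a glass disc and clips, 6 mm high at most; a fixed 42 mm tray lies behind. Lever slot and lamp button lie on one line along y at x -66 mm; button at y +88 mm.
- lever_top (a point): Middle of the top of the black filter lever, an upright tab 26 (base x) x 10 (base y) x 30 mm high; this point is 95.5 mm above the base's underside, at joint 0 at x -66, y -72 mm in the base's frame. 53 mm of flat top lie free on its right. Six dark studs (4 mm wide, 1 mm high), 22 mm behind the slot, mark the start and clicks one to five.
- filter_lever (a joint): Lever travel along the base's +y (m): 0 at start (right end), clicks at 0.016, 0.032, 0.048 (third), 0.064, 0.080 (left end). Push needed rises to 4 to 8 N about 4 mm past a notch; about halfway to the next, the lever snaps ahead into it and the push on the finger drops to nothing for some mm. Released anywhere it settles in the nearest notch within about 1 mm.
- lamp_button_top (a point): Middle of the top of the lamp button, a round black cap 28 mm across in a small grey housing on the base's front left; z is up and it is pressed straight down.
- lamp_button (a joint): Travel of the lamp button (m): 0 up, 0.006 fully down; fully down takes 5 N and its spring brings it back up.
- jar: Bystander: lidded specimen jar 64 mm across, 100 mm high, standing beside the base; origin under its centre.
- beaker: Bystander: clear open beaker 72 mm across, 90 mm high, standing beside the base; origin under its centre.
- probe: Bystander: wood-handled probe 160 mm long, 10 mm thick, lying to the left of the base; origin near its middle, on the bench.

How it is judged:
By the outcome, as a careful person would: the job done as asked, in the order asked, and still so for the second after the job is handed in, with the robot touching nothing.
It also fails if it takes over 72 s, if anything falls off the work surface, if the arm or the gripper's body presses on something with over 40 N, if the wrist force passes 120 N, or if a joint passes its speed limit or range.

## Working session

There is one attempt and no reset: what is moved stays moved. The work goes in short steps, Python scripts to look and compute and a tool call to move; the robot and the scene stay as the last step left them, time stands still between calls to the robot, and variables do not carry over. Pictures are saved under pics/ and viewed, at most 10 in all, crops included, and the job is handed in when it is done.

Besides the shell and the picture viewer there is one more tool, called after "Emit:" as name(argument=value, ...) on one line, values as JSON. carry_out: Moves the arm, as the interface text tells. Shift numbers are shares of 150 mm and turn numbers shares of 1.5 rad, none past 1 either way. Its arguments: {"type":"object","properties":{"deltas":{"type":"array"}},"required":["deltas"]}

```bash
mkdir -p pics
cat > h.py <<'E'
import numpy as np, cv2
from plant import state, cams, hand_in
def cap(n):
    s=state(); c=cams.capture(n)
    if n=='wrist':
        T=np.eye(4);T[:3,:3]=s['tool_rot'];T[:3,3]=s['ee_pos'];T=T@np.array(c['hand_eye'])
        R,p=T[:3,:3],T[:3,3]
    else: R,p=np.array(c['rotation']),np.array(c['xyz'])
    return c['img'],np.array(c['K']),c['k1'],R,p
def inv(K,k1,R,p,uv,z):
    uv=np.array(uv,float); d=(uv-[K[0,2],K[1,2]])/[K[0,0],K[1,1]]
    s=d.copy()
    for _ in range(30): s=d/(1+k1*(s@s))
    r=R@np.array([s[0],-s[1],-1]); return p+r*(z-p[2])/r[2]
def save(n,f):
    c=cap(n); cv2.imwrite('pics/%s.png'%f,c[0]); np.savez('pics/%s.npz'%f,K=c[1],k1=c[2],R=c[3],p=c[4])
def pt(f,uv,z):
    d=np.load('pics/%s.npz'%f); return inv(d['K'],float(d['k1']),d['R'],d['p'],uv,z)
E
python3 -c "
from h import *
save('top','t1');save('scene','s1');s=state();print(s['time'],s['tool_rot'],s['ee_pos'],s['gripper_width'])
d=np.load('pics/t1.npz');print(d['p'],d['R'],d['K'])
a=cv2.imread('pics/t1.png');b=cv2.imread('pics/s1.png')
cv2.imwrite('pics/t1s.png',np.hstack([cv2.resize(a,(800,600))]))"
```

```text
0.1 [[-9.03978034e-01  4.27577901e-01 -9.23577917e-04]
 [ 4.27578876e-01  9.03976573e-01 -1.63128034e-03]
 [ 1.37393379e-04 -1.86954400e-03 -9.99998243e-01]] [0.27768142 0.58710805 0.23850759] 0.0949091918641253
[0.42135836 0.10046926 0.95117326] [[-0.20184395  0.95778595 -0.20470736]
 [-0.97940159 -0.1985812   0.03657907]
 [-0.00561611  0.20787398  0.97813949]] [[437.11158616   0.         280.59370112]
 [  0.         437.11158616 211.09796903]
 [  0.           0.           1.        ]]
```

View pics/t1s.png

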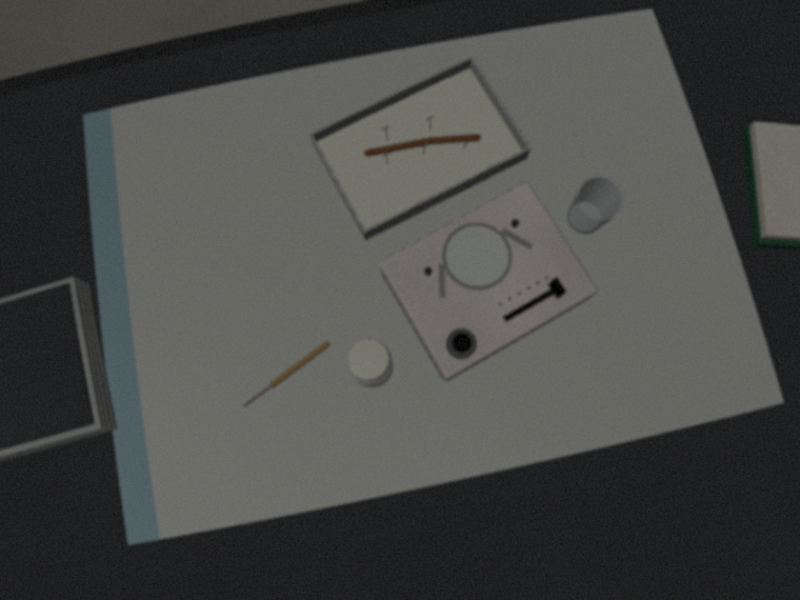

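View pics/s1.png

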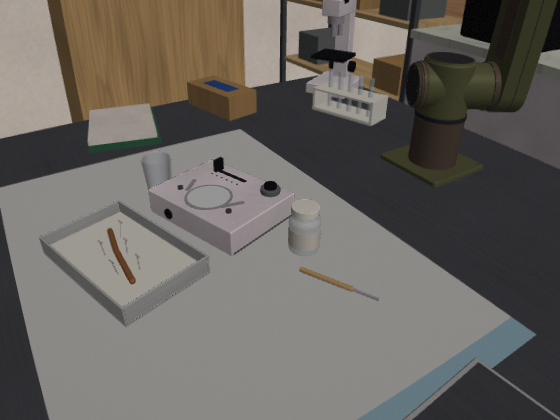

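The top view (800 px scale) shows the lever at about (557,288), the button at (461,343), the jar at (369,362) and the beaker at (590,208). I'll enlarge and brighten the base.

```bash
python3 -c "
from h import *
a=cv2.imread('pics/t1.png')[120:275,235:442]
cv2.imwrite('pics/t1c.png',cv2.convertScaleAbs(cv2.resize(a,None,fx=3.8,fy=3.8,interpolation=2),alpha=1.8))"
```

```text
(no output)
```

View pics/t1c.png

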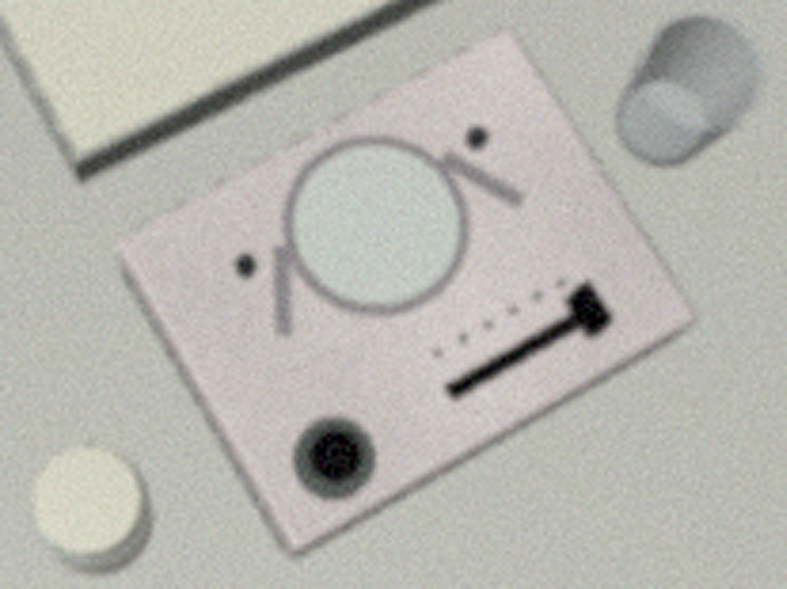

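```bash
cat > fit.py <<'E'
from h import *
from scipy.optimize import least_squares
f=lambda u,v,z: pt('t1',(235+(u+.5)/3.8-.5,120+(v+.5)/3.8-.5),z)
M=[((.1,.13),(122,248),.065),((.1,-.13),(515,33),.065),((-.1,-.13),(693,320),.065),((-.1,.13),(294,552),.065)]
st=[(562,283),(537,297),(513,311),(488,325),(463,339),(437,352)]
M+=[((-.044,-.072+.016*i),q,.066) for i,q in enumerate(st)]
W=np.array([f(*q,z)[:2] for _,q,z in M]);B=np.array([b for b,_,_ in M])
R=lambda t:np.array([[np.cos(t),-np.sin(t)],[np.sin(t),np.cos(t)]])
s=least_squares(lambda x:(B@R(x[2]).T+x[:2]-W).ravel(),[.5,0,0]).x
print(s,np.degrees(s[2]));print(((W-s[:2])@R(s[2])-B).round(4))
for n,q,z in [('lever',(591,303),.0955),('button',(335,456),.08),('jar',(87,500),.1),('beaker',(664,123),.0)]:
    w=f(*q,z)[:2];print(n,w,(w-s[:2])@R(s[2]))
E
python3 fit.py
```

```text
[ 0.61773995 -0.0666421   0.31093312] 17.815155430586085
[[-0.0061 -0.0015]
 [-0.0051  0.0007]
 [ 0.0031  0.0042]
 [ 0.0024  0.0003]
 [ 0.0008 -0.001 ]
 [ 0.0009 -0.0006]
 [ 0.0007 -0.0008]
 [ 0.0008 -0.0006]
 [ 0.0009 -0.0005]
 [ 0.0017 -0.0003]]
lever [ 0.57918855 -0.1535436 ] [-0.06329006 -0.07093976]
button [ 0.52898059 -0.0033745 ] [-0.06514667  0.0873895 ]
jar [0.53010811 0.12899647] [-0.0235747   0.21306812]
beaker [ 0.69683996 -0.2550435 ] [ 0.01766618 -0.20356769]
```

```bash
cat >> h.py <<'E'
C=np.array([.61774,-.06664]);TH=.31093
BR=np.array([[np.cos(TH),-np.sin(TH)],[np.sin(TH),np.cos(TH)]])
def w(b): return C+BR@np.array(b)
def rep(b,z):
    s=state();p=np.array(s['ee_pos']);R=np.array(s['tool_rot'])
    e=np.append(w(b),z)-p
    yaw=np.arctan2(R[1,1],R[0,1]); 
    print('t',s['time'],'d/150',(e/.15).round(3),'turn/1.5',((TH+np.pi/2-yaw)/1.5).round(3),'base',(BR.T@(p[:2]-C)).round(4),p.round(4),'tilt',R[:2,2].round(4),'F',np.round(s['wrist_force'],2),'w',s['gripper_width'],s['grip_force'])
E
python3 -c "
from h import *
rep((-.066,-.104),.18)"
```

```text
t 0.1 d/150 [ 2.06  -5.153 -0.39 ] turn/1.5 0.502 base [-0.1237  0.7264] [0.2777 0.5871 0.2385] tilt [-0.0009 -0.0016] F [-0.05  0.53  0.56] w 0.0949091918641253 0.0
```

Emit:
carry_out(deltas=[[[0,0,0.1],[0.08,-0.2,0],0],[[0,0,0.2],[0.16,-0.4,0],0],[[0,0,0.3],[0.24,-0.6,0],0],[[0,0,0.4],[0.32,-0.8,0],0],[[0,0,0.502],[0.4,-1,0],0]])

```text
time: 0.6
ee_pos: [0.338, 0.4362, 0.239]
tool_rot: [[-0.951, -0.31, -0.001], [-0.31, 0.951, -0.001], [0.001, -0.0, -1.0]]
wrist_force: [0.1, -0.1, 1.1]
gripper_width: 0.0605
grip_force: 0.0
```

Emit:
carry_out(deltas=[[[0,0,0],[0.08,-0.2,0],0],[[0,0,0],[0.16,-0.4,0],0],[[0,0,0],[0.24,-0.6,0],0],[[0,0,0],[0.32,-0.8,0],0],[[0,0,0],[0.4,-1,0],0]])

```text
time: 1.1
ee_pos: [0.3979, 0.2862, 0.2392]
tool_rot: [[-0.953, -0.304, -0.001], [-0.304, 0.953, -0.0], [0.001, -0.0, -1.0]]
wrist_force: [0.8, 0.6, 0.6]
gripper_width: 0.0206
grip_force: 0.0
```

Emit:
carry_out(deltas=[[[0,0,0],[0.08,-0.2,0],0],[[0,0,0],[0.16,-0.4,0],0],[[0,0,0],[0.24,-0.6,0],0],[[0,0,0],[0.32,-0.8,0],0],[[0,0,0],[0.4,-1,0],0]])

```text
time: 1.6
ee_pos: [0.4579, 0.1363, 0.2392]
tool_rot: [[-0.953, -0.303, -0.0], [-0.303, 0.953, -0.0], [0.0, 0.0, -1.0]]
wrist_force: [-0.1, 0.1, -0.9]
gripper_width: 0.0003
grip_force: 0.0
```

Emit:
carry_out(deltas=[[[0,0,0],[0.08,-0.2,0],0],[[0,0,0],[0.16,-0.4,0],0],[[0,0,0],[0.24,-0.6,0],0],[[0,0,0],[0.32,-0.8,0],0],[[0,0,0],[0.4,-1,0],0]])

```text
time: 2.1
ee_pos: [0.518, -0.0137, 0.2392]
tool_rot: [[-0.953, -0.303, -0.001], [-0.303, 0.953, 0.0], [0.001, 0.0, -1.0]]
wrist_force: [-0.4, 0.9, 0.5]
gripper_width: 0.0003
grip_force: 0.0
```

Emit:
carry_out(deltas=[[[0,0,0],[0.08,-0.2,0],0],[[0,0,0],[0.16,-0.4,0],0],[[0,0,0],[0.24,-0.6,0],0],[[0,0,0],[0.32,-0.8,0],0],[[0,0,0],[0.4,-1,0],0]])

```text
time: 2.6
ee_pos: [0.578, -0.1636, 0.239]
tool_rot: [[-0.953, -0.303, -0.001], [-0.303, 0.953, 0.0], [0.001, 0.001, -1.0]]
wrist_force: [0.3, -0.4, 0.2]
gripper_width: 0.0003
grip_force: 0.0
```

```bash
python3 -c "
from h import *
rep((-.066,-.104),.18);save('wrist','w1')
a=cv2.imread('pics/w1.png')
cv2.imwrite('pics/w1s.png',cv2.convertScaleAbs(cv2.resize(a,(800,600)),alpha=1.5))"
```

```text
t 2.6 d/150 [ 0.058 -0.148 -0.393] turn/1.5 0.002 base [-0.0675 -0.0802] [ 0.578  -0.1636  0.239 ] tilt [-0.001   0.0005] F [ 0.35 -0.38  0.15] w 0.0003422355770282975 0.0
```

View pics/w1s.png

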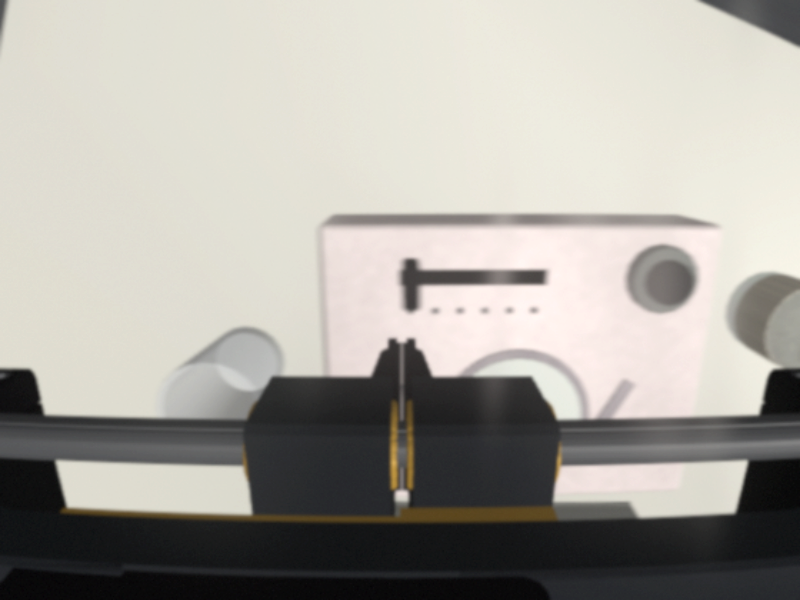

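The wrist view (800 px scale) shows the lever tab at about (411,283), studs at (435..534, 310), the button at (672,282) and the base's front corners at (322,228) and (716,227). I'll check these against the fit.

```bash
python3 -c "
from h import *
for n,q,z in [('FR',(322,228),.065),('FL',(716,227),.065),('s1',(435,311),.066),('s5',(534,310),.066),('levTopFront',(411,259),.0955),('levbase-back',(413,310),.0655),('slotend',(547,277),.065),('btn',(674,283),.08),('btn',(674,283),.09),('housing',(661,278),.07)]:
    p=pt('w1',(np.array(q)+.5)*.7-.5,z)[:2];print(n,(BR.T@(p-C)).round(4))"
```

```text
FR [-0.0966 -0.129 ]
FL [-0.0978  0.1214]
s1 [-0.0428 -0.0583]
s5 [-0.0433  0.0059]
levTopFront [-0.0831 -0.0743]
levbase-back [-0.0434 -0.0724]
slotend [-0.065   0.0131]
btn [-0.0647  0.0896]
btn [-0.0673  0.084 ]
housing [-0.0655  0.086 ]
```

Emit:
carry_out(deltas=[[[0,0,0],[0.033,-0.087,-0.1],0],[[0,0,0],[0.066,-0.173,-0.2],0],[[0,0,0],[0.066,-0.173,-0.4],0],[[0,0,0],[0.066,-0.173,-0.6],0],[[0,0,0],[0.066,-0.173,-0.75],0]])

```text
time: 3.15
ee_pos: [0.586, -0.1875, 0.1228]
tool_rot: [[-0.953, -0.304, -0.004], [-0.304, 0.953, 0.002], [0.004, 0.003, -1.0]]
wrist_force: [-1.0, 0.6, -1.1]
gripper_width: 0.0007
grip_force: 0.0
```

```bash
python3 -c "
from h import *
rep((-.066,-.108),.1)
print(BR)"
```

```text
t 3.15 d/150 [ 0.013 -0.014 -0.152] turn/1.5 0.001 base [-0.0672 -0.1054] [ 0.586  -0.1875  0.1228] tilt [-0.0044  0.0019] F [-0.96  0.59 -1.06] w 0.0006921999231686465 0.0
[[ 0.95204945 -0.30594417]
 [ 0.30594417  0.95204945]]
```

Emit:
carry_out(deltas=[[[0,0,0],[0,0,-0.05],0],[[0,0,0],[0,0,-0.1],0],[[0,0,0],[0,0,-0.15],0],[[0,0,0],[0,0,-0.15],0],[[0,0,0],[0,0,-0.15],0]])

```text
time: 3.65
ee_pos: [0.5884, -0.1885, 0.1055]
tool_rot: [[-0.953, -0.303, 0.001], [-0.303, 0.953, -0.001], [-0.001, -0.001, -1.0]]
wrist_force: [0.4, 0.2, 0.1]
gripper_width: 0.0007
grip_force: 0.0
```

```bash
python3 -c "
from h import *
rep((-.066,-.108),.1)
save('wrist','w2')
a=cv2.imread('pics/w2.png')
cv2.imwrite('pics/w2s.png',cv2.convertScaleAbs(cv2.resize(a,(800,600)),alpha=1.5))"
```

```text
t 3.65 d/150 [-0.003 -0.007 -0.037] turn/1.5 0.002 base [-0.0653 -0.1071] [ 0.5884 -0.1885  0.1055] tilt [ 0.0013 -0.0006] F [0.4  0.18 0.09] w 0.000670014675096747 0.0
```

View pics/w2s.png

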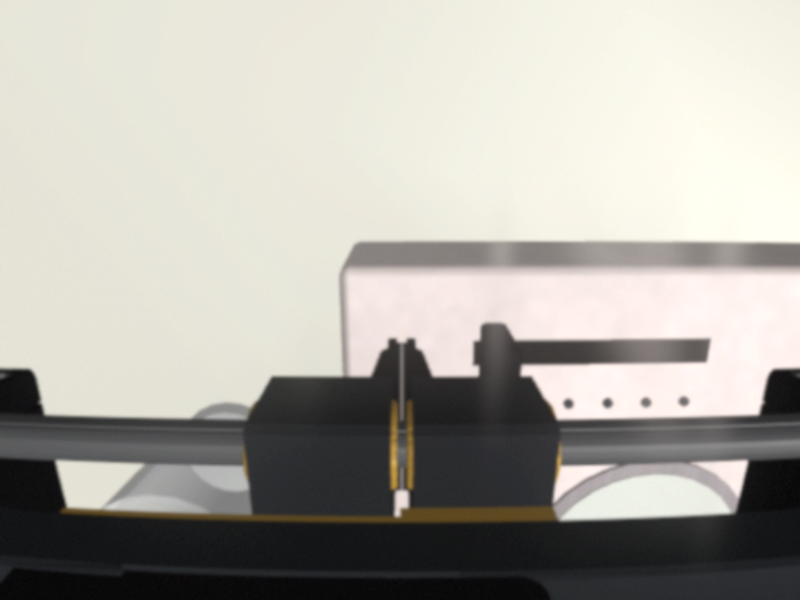

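The fingertip is at (402,345) and the lever tab at (495,350), so the tip is clear on its right. I'll approach, then go in small steps and watch the force.

Emit:
carry_out(deltas=[[[0,0,0],[-0.006,0.019,-0.005],0],[[0,0,0],[-0.012,0.038,-0.01],0],[[0,0,0],[-0.018,0.057,-0.015],0],[[0,0,0],[-0.0245,0.076,-0.02],0],[[0,0,0],[-0.0245,0.076,-0.02],0]])

```text
time: 4.2
ee_pos: [0.5839, -0.1765, 0.1014]
tool_rot: [[-0.953, -0.304, -0.0], [-0.304, 0.953, 0.0], [0.0, 0.0, -1.0]]
wrist_force: [-1.1, -0.5, -0.5]
gripper_width: 0.0002
grip_force: 0.0
```

Emit:
carry_out(deltas=[[[0,0,0],[-0.001,0.0032,0],0],[[0,0,0],[-0.002,0.0064,0],0],[[0,0,0],[-0.003,0.0095,0],0],[[0,0,0],[-0.0041,0.0127,0],0],[[0,0,0],[-0.0041,0.0127,0],0]])

```text
time: 4.7
ee_pos: [0.5835, -0.1751, 0.1017]
tool_rot: [[-0.953, -0.303, 0.0], [-0.303, 0.953, 0.0], [-0.0, 0.0, -1.0]]
wrist_force: [-0.3, 0.7, -0.3]
gripper_width: 0.0005
grip_force: 0.0
```

Emit:
carry_out(deltas=[[[0,0,0],[-0.001,0.0032,0],0],[[0,0,0],[-0.002,0.0064,0],0],[[0,0,0],[-0.003,0.0095,0],0],[[0,0,0],[-0.0041,0.0127,0],0],[[0,0,0],[-0.0041,0.0127,0],0]])

```text
time: 5.2
ee_pos: [0.5829, -0.1731, 0.1016]
tool_rot: [[-0.953, -0.303, -0.0], [-0.303, 0.953, 0.0], [0.0, 0.0, -1.0]]
wrist_force: [0.4, 0.4, 0.2]
gripper_width: 0.0007
grip_force: 0.0
```

Emit:
carry_out(deltas=[[[0,0,0],[-0.001,0.0032,0],0],[[0,0,0],[-0.002,0.0064,0],0],[[0,0,0],[-0.003,0.0095,0],0],[[0,0,0],[-0.0041,0.0127,0],0],[[0,0,0],[-0.0041,0.0127,0],0]])

```text
time: 5.7
ee_pos: [0.5823, -0.1712, 0.1017]
tool_rot: [[-0.953, -0.303, 0.0], [-0.303, 0.953, 0.0], [-0.0, -0.0, -1.0]]
wrist_force: [0.0, 0.5, -0.4]
gripper_width: 0.0002
grip_force: 0.0
```

Emit:
carry_out(deltas=[[[0,0,0],[-0.001,0.0032,0],0],[[0,0,0],[-0.002,0.0064,0],0],[[0,0,0],[-0.003,0.0095,0],0],[[0,0,0],[-0.0041,0.0127,0],0],[[0,0,0],[-0.0041,0.0127,0],0]])

```text
time: 6.2
ee_pos: [0.5817, -0.1693, 0.1017]
tool_rot: [[-0.953, -0.303, -0.0], [-0.303, 0.953, 0.0], [0.0, 0.0, -1.0]]
wrist_force: [0.4, 0.2, -0.4]
gripper_width: 0.0004
grip_force: 0.0
```

Emit:
carry_out(deltas=[[[0,0,0],[-0.001,0.0032,0],0],[[0,0,0],[-0.002,0.0064,0],0],[[0,0,0],[-0.003,0.0095,0],0],[[0,0,0],[-0.0041,0.0127,0],0],[[0,0,0],[-0.0041,0.0127,0],0]])

```text
time: 6.7
ee_pos: [0.5811, -0.1676, 0.1017]
tool_rot: [[-0.953, -0.303, 0.0], [-0.303, 0.953, -0.0], [-0.0, -0.0, -1.0]]
wrist_force: [-0.0, -0.4, -0.4]
gripper_width: 0.0004
grip_force: 0.5
```

```bash
python3 -c "
from h import *
rep((-.066,-.108),.1)"
```

```text
t 6.7 d/150 [ 0.045 -0.147 -0.011] turn/1.5 0.002 base [-0.0657 -0.0849] [ 0.5811 -0.1676  0.1017] tilt [ 0.0003 -0.0004] F [-0.01 -0.41 -0.4 ] w 0.00044889662564418864 0.4867236703285016
```

Emit:
carry_out(deltas=[[[0,0,0],[-0.001,0.0032,0],0],[[0,0,0],[-0.002,0.0064,0],0],[[0,0,0],[-0.003,0.0095,0],0],[[0,0,0],[-0.0041,0.0127,0],0],[[0,0,0],[-0.0041,0.0127,0],0]])

```text
time: 7.2
ee_pos: [0.5806, -0.1658, 0.1017]
tool_rot: [[-0.953, -0.303, 0.0], [-0.303, 0.953, -0.001], [-0.0, -0.001, -1.0]]
wrist_force: [1.2, -3.0, -0.9]
gripper_width: 0.0004
grip_force: 1.7
```

Emit:
carry_out(deltas=[[[0,0,0],[-0.001,0.0032,0],0],[[0,0,0],[-0.002,0.0064,0],0],[[0,0,0],[-0.003,0.0095,0],0],[[0,0,0],[-0.0041,0.0127,0],0],[[0,0,0],[-0.0041,0.0127,0],0]])

```text
time: 7.7
ee_pos: [0.5799, -0.1636, 0.1017]
tool_rot: [[-0.953, -0.303, 0.0], [-0.303, 0.953, -0.0], [-0.0, -0.0, -1.0]]
wrist_force: [1.2, -4.1, -1.3]
gripper_width: 0.0003
grip_force: 2.1
```

Emit:
carry_out(deltas=[[[0,0,0],[-0.001,0.0032,0],0],[[0,0,0],[-0.002,0.0064,0],0],[[0,0,0],[-0.003,0.0095,0],0],[[0,0,0],[-0.0041,0.0127,0],0],[[0,0,0],[-0.0041,0.0127,0],0]])

```text
time: 8.2
ee_pos: [0.579, -0.1611, 0.1016]
tool_rot: [[-0.953, -0.303, -0.001], [-0.303, 0.953, 0.001], [0.0, 0.001, -1.0]]
wrist_force: [0.9, -1.0, 0.3]
gripper_width: 0.0005
grip_force: 0.3
```

Emit:
carry_out(deltas=[[[0,0,0],[-0.001,0.0032,0],0],[[0,0,0],[-0.002,0.0064,0],0],[[0,0,0],[-0.003,0.0095,0],0],[[0,0,0],[-0.0041,0.0127,0],0],[[0,0,0],[-0.0041,0.0127,0],0]])

```text
time: 8.7
ee_pos: [0.5785, -0.1596, 0.1016]
tool_rot: [[-0.953, -0.303, -0.0], [-0.303, 0.953, 0.0], [0.0, 0.0, -1.0]]
wrist_force: [0.7, -0.3, -0.1]
gripper_width: 0.0006
grip_force: 0.0
```

Emit:
carry_out(deltas=[[[0,0,0],[-0.001,0.0032,0],0],[[0,0,0],[-0.002,0.0064,0],0],[[0,0,0],[-0.003,0.0095,0],0],[[0,0,0],[-0.0041,0.0127,0],0],[[0,0,0],[-0.0041,0.0127,0],0]])

```text
time: 9.2
ee_pos: [0.578, -0.1579, 0.1017]
tool_rot: [[-0.953, -0.303, 0.0], [-0.303, 0.953, 0.0], [-0.0, 0.0, -1.0]]
wrist_force: [0.3, 1.1, -0.3]
gripper_width: 0.0002
grip_force: 0.0
```

```bash
python3 -c "
from h import *
rep((-.066,-.108),.1)"
```

```text
t 9.2 d/150 [ 0.066 -0.212 -0.011] turn/1.5 0.002 base [-0.0657 -0.0747] [ 0.578  -0.1579  0.1017] tilt [0. 0.] F [ 0.27  1.15 -0.25] w 0.00024660825661487295 0.0
```

First click felt: about 4.3 N, then a drop at base y ≈ -0.079. I expect the next near -0.063.

Emit:
carry_out(deltas=[[[0,0,0],[-0.001,0.0032,0],0],[[0,0,0],[-0.002,0.0064,0],0],[[0,0,0],[-0.003,0.0095,0],0],[[0,0,0],[-0.0041,0.0127,0],0],[[0,0,0],[-0.0041,0.0127,0],0]])

```text
time: 9.7
ee_pos: [0.5774, -0.156, 0.1016]
tool_rot: [[-0.953, -0.303, -0.0], [-0.303, 0.953, 0.0], [0.0, 0.0, -1.0]]
wrist_force: [0.2, -0.6, -0.1]
gripper_width: 0.0003
grip_force: 0.0
```

Emit:
carry_out(deltas=[[[0,0,0],[-0.001,0.0032,0],0],[[0,0,0],[-0.002,0.0064,0],0],[[0,0,0],[-0.003,0.0095,0],0],[[0,0,0],[-0.0041,0.0127,0],0],[[0,0,0],[-0.0041,0.0127,0],0]])

```text
time: 10.2
ee_pos: [0.5768, -0.154, 0.1017]
tool_rot: [[-0.953, -0.303, 0.0], [-0.303, 0.953, 0.0], [-0.0, 0.0, -1.0]]
wrist_force: [-0.1, -0.0, -1.4]
gripper_width: 0.0002
grip_force: 0.0
```

Emit:
carry_out(deltas=[[[0,0,0],[-0.001,0.0032,0],0],[[0,0,0],[-0.002,0.0064,0],0],[[0,0,0],[-0.003,0.0095,0],0],[[0,0,0],[-0.0041,0.0127,0],0],[[0,0,0],[-0.0041,0.0127,0],0]])

```text
time: 10.7
ee_pos: [0.5762, -0.1523, 0.1017]
tool_rot: [[-0.953, -0.303, 0.0], [-0.303, 0.953, -0.0], [-0.0, -0.0, -1.0]]
wrist_force: [-0.9, -1.3, -1.2]
gripper_width: 0.0006
grip_force: 0.5
```

Emit:
carry_out(deltas=[[[0,0,0],[-0.001,0.0032,0],0],[[0,0,0],[-0.002,0.0064,0],0],[[0,0,0],[-0.003,0.0095,0],0],[[0,0,0],[-0.0041,0.0127,0],0],[[0,0,0],[-0.0041,0.0127,0],0]])

```text
time: 11.2
ee_pos: [0.5757, -0.1506, 0.1017]
tool_rot: [[-0.953, -0.303, 0.0], [-0.303, 0.953, -0.001], [-0.0, -0.001, -1.0]]
wrist_force: [1.0, -3.4, -1.6]
gripper_width: 0.0005
grip_force: 1.7
```

Emit:
carry_out(deltas=[[[0,0,0],[-0.001,0.0032,0],0],[[0,0,0],[-0.002,0.0064,0],0],[[0,0,0],[-0.003,0.0095,0],0],[[0,0,0],[-0.0041,0.0127,0],0],[[0,0,0],[-0.0041,0.0127,0],0]])

```text
time: 11.7
ee_pos: [0.575, -0.1484, 0.1017]
tool_rot: [[-0.953, -0.303, 0.0], [-0.303, 0.953, -0.0], [-0.0, -0.0, -1.0]]
wrist_force: [0.8, -3.9, -1.3]
gripper_width: 0.0003
grip_force: 2.1
```

Emit:
carry_out(deltas=[[[0,0,0],[-0.001,0.0032,0],0],[[0,0,0],[-0.002,0.0064,0],0],[[0,0,0],[-0.003,0.0095,0],0],[[0,0,0],[-0.0041,0.0127,0],0],[[0,0,0],[-0.0041,0.0127,0],0]])

```text
time: 12.2
ee_pos: [0.5741, -0.1458, 0.1016]
tool_rot: [[-0.953, -0.303, -0.001], [-0.303, 0.953, 0.001], [0.0, 0.001, -1.0]]
wrist_force: [-0.0, 0.2, 0.9]
gripper_width: 0.0006
grip_force: 0.3
```

Emit:
carry_out(deltas=[[[0,0,0],[-0.001,0.0032,0],0],[[0,0,0],[-0.002,0.0064,0],0],[[0,0,0],[-0.003,0.0095,0],0],[[0,0,0],[-0.0041,0.0127,0],0],[[0,0,0],[-0.0041,0.0127,0],0]])

```text
time: 12.7
ee_pos: [0.5736, -0.1444, 0.1015]
tool_rot: [[-0.953, -0.303, -0.0], [-0.303, 0.953, 0.0], [0.0, 0.0, -1.0]]
wrist_force: [-0.5, 0.0, 0.2]
gripper_width: 0.0007
grip_force: 0.0
```

```bash
python3 -c "
from h import *
rep((-.066,-.108),.1)"
```

```text
t 12.7 d/150 [ 0.096 -0.302 -0.01 ] turn/1.5 0.002 base [-0.0658 -0.0605] [ 0.5736 -0.1444  0.1015] tilt [-0.0002  0.0003] F [-0.49  0.01  0.16] w 0.0007338678352823902 0.0
```

Second click felt: 4 N, then a drop at t ≈ 12.2, exactly 16 mm after the first. Seven more 2 mm steps should bring the third.

Emit:
carry_out(deltas=[[[0,0,0],[-0.001,0.0032,0],0],[[0,0,0],[-0.002,0.0064,0],0],[[0,0,0],[-0.003,0.0095,0],0],[[0,0,0],[-0.0041,0.0127,0],0],[[0,0,0],[-0.0041,0.0127,0],0]])

```text
time: 13.2
ee_pos: [0.5731, -0.1426, 0.1017]
tool_rot: [[-0.953, -0.303, -0.0], [-0.303, 0.953, 0.0], [-0.0, 0.0, -1.0]]
wrist_force: [0.2, 0.2, -0.2]
gripper_width: 0.0001
grip_force: 0.0
```

Emit:
carry_out(deltas=[[[0,0,0],[-0.001,0.0032,0],0],[[0,0,0],[-0.002,0.0064,0],0],[[0,0,0],[-0.003,0.0095,0],0],[[0,0,0],[-0.0041,0.0127,0],0],[[0,0,0],[-0.0041,0.0127,0],0]])

```text
time: 13.7
ee_pos: [0.5724, -0.1407, 0.1016]
tool_rot: [[-0.953, -0.303, -0.0], [-0.303, 0.953, 0.0], [0.0, 0.0, -1.0]]
wrist_force: [-0.4, 0.2, -0.5]
gripper_width: 0.0006
grip_force: 0.0
```

Emit:
carry_out(deltas=[[[0,0,0],[-0.001,0.0032,0],0],[[0,0,0],[-0.002,0.0064,0],0],[[0,0,0],[-0.003,0.0095,0],0],[[0,0,0],[-0.0041,0.0127,0],0],[[0,0,0],[-0.0041,0.0127,0],0]])

```text
time: 14.2
ee_pos: [0.5718, -0.1388, 0.1016]
tool_rot: [[-0.953, -0.303, -0.0], [-0.303, 0.953, 0.0], [0.0, 0.0, -1.0]]
wrist_force: [0.3, 0.8, 0.6]
gripper_width: 0.0002
grip_force: 0.0
```

Emit:
carry_out(deltas=[[[0,0,0],[-0.001,0.0032,0],0],[[0,0,0],[-0.002,0.0064,0],0],[[0,0,0],[-0.003,0.0095,0],0],[[0,0,0],[-0.0041,0.0127,0],0],[[0,0,0],[-0.0041,0.0127,0],0]])

```text
time: 14.7
ee_pos: [0.5713, -0.1371, 0.1017]
tool_rot: [[-0.953, -0.303, 0.0], [-0.303, 0.953, -0.0], [-0.0, -0.0, -1.0]]
wrist_force: [0.9, -0.4, -0.1]
gripper_width: 0.0005
grip_force: 0.5
```

Emit:
carry_out(deltas=[[[0,0,0],[-0.001,0.0032,0],0],[[0,0,0],[-0.002,0.0064,0],0],[[0,0,0],[-0.003,0.0095,0],0],[[0,0,0],[-0.0041,0.0127,0],0],[[0,0,0],[-0.0041,0.0127,0],0]])

```text
time: 15.2
ee_pos: [0.5707, -0.1354, 0.1017]
tool_rot: [[-0.953, -0.303, 0.0], [-0.303, 0.953, -0.001], [-0.0, -0.001, -1.0]]
wrist_force: [0.9, -4.3, -1.7]
gripper_width: 0.0005
grip_force: 1.8
```

Emit:
carry_out(deltas=[[[0,0,0],[-0.001,0.0032,0],0],[[0,0,0],[-0.002,0.0064,0],0],[[0,0,0],[-0.003,0.0095,0],0],[[0,0,0],[-0.0041,0.0127,0],0],[[0,0,0],[-0.0041,0.0127,0],0]])

```text
time: 15.7
ee_pos: [0.57, -0.1332, 0.1017]
tool_rot: [[-0.953, -0.303, 0.0], [-0.303, 0.953, -0.0], [-0.0, -0.0, -1.0]]
wrist_force: [2.7, -3.6, -0.6]
gripper_width: 0.0005
grip_force: 2.1
```

Emit:
carry_out(deltas=[[[0,0,0],[-0.001,0.0032,0],0],[[0,0,0],[-0.002,0.0064,0],0],[[0,0,0],[-0.003,0.0095,0],0],[[0,0,0],[-0.0041,0.0127,0],0],[[0,0,0],[-0.0041,0.0127,0],0]])

```text
time: 16.2
ee_pos: [0.5692, -0.1306, 0.1016]
tool_rot: [[-0.953, -0.303, -0.001], [-0.303, 0.953, 0.001], [0.0, 0.001, -1.0]]
wrist_force: [0.4, 0.3, 0.5]
gripper_width: 0.0004
grip_force: 0.3
```

The third click snapped, with the force back to zero. I'll back off, rise, and look.

Emit:
carry_out(deltas=[[[0,0,0],[0.01,-0.03,0],0],[[0,0,0],[0.02,-0.06,0],0],[[0,0,0],[0.02,-0.06,0.2],0],[[0,0,0],[0.02,-0.06,0.4],0],[[0,0,0],[0.02,-0.06,0.6],0]])

```text
time: 16.7
ee_pos: [0.5721, -0.1403, 0.1923]
tool_rot: [[-0.953, -0.303, -0.001], [-0.303, 0.953, 0.001], [0.001, 0.001, -1.0]]
wrist_force: [1.0, -0.0, -1.1]
gripper_width: 0.0003
grip_force: 0.0
```

```bash
python3 -c "
from h import *
rep((-.066,.088),.18);save('wrist','w3')
a=cv2.imread('pics/w3.png')
cv2.imwrite('pics/w3s.png',cv2.convertScaleAbs(cv2.resize(a,(800,600)),alpha=1.5))"
```

```text
t 16.7 d/150 [-0.294  0.915 -0.082] turn/1.5 0.002 base [-0.066  -0.0561] [ 0.5721 -0.1403  0.1923] tilt [-0.0012  0.0011] F [ 1.01 -0.01 -1.1 ] w 0.0002888324594869266 0.0
```

View pics/w3s.png

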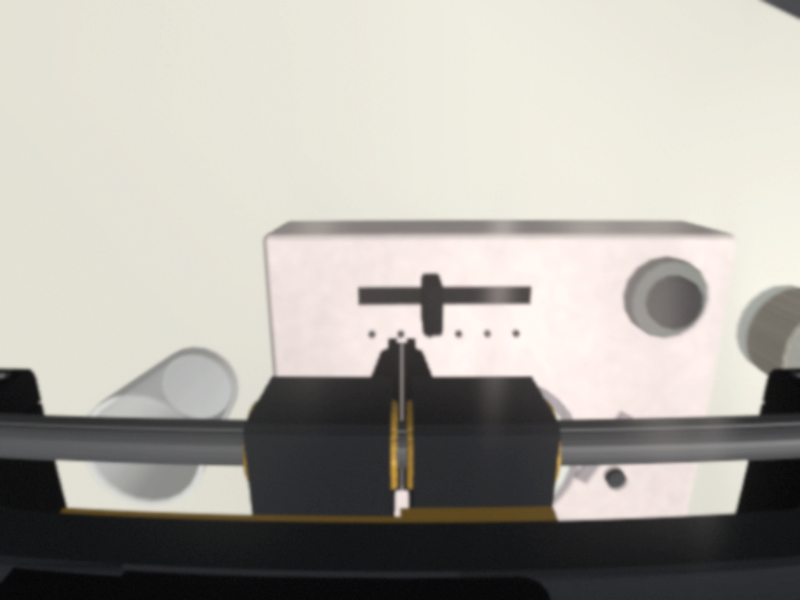

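Visible studs are at x=372, 401, 458, 487 and 516; the lever foot is at (432,335) and hides one. I'll compute where that puts the lever.

```bash
python3 -c "
from h import *
for n,q,z in [('FR',(266,238),.065),('FL',(734,236),.065)]+[('s',(u,334),.066) for u in (372,401,458,487,516)]+[('slotR',(359,296),.065),('slotL',(531,295),.065),('levtop',(431,275),.0955),('levtopback?',(433,333),.0955),('levbot',(432,333),.065),('btn',(674,303),.085),('housing',(665,297),.065)]:
    p=pt('w3',(np.array(q)+.5)*.7-.5,z)[:2];print(n,(BR.T@(p-C)).round(4))
a=cv2.imread('pics/w3.png')[170:250,170:400]
cv2.imwrite('pics/w3c.png',cv2.convertScaleAbs(cv2.resize(a,None,fx=3.4,fy=3.4,interpolation=2),alpha=2.2))"
```

```text
FR [-0.0966 -0.1279]
FL [-0.0979  0.1276]
s [-0.0426 -0.0721]
s [-0.0426 -0.056 ]
s [-0.0424 -0.0242]
s [-0.0423 -0.008 ]
s [-0.0422  0.0083]
slotR [-0.0643 -0.0789]
slotL [-0.0646  0.0156]
levtop [-0.0833 -0.0414]
levtopback? [-0.0537 -0.04  ]
levbot [-0.0427 -0.0387]
btn [-0.0656  0.0865]
housing [-0.0631  0.092 ]
```

View pics/w3c.png

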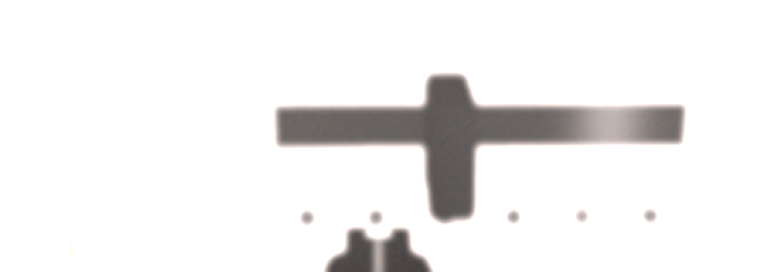

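The lever is in notch two. The force had only faded near the crest, and I backed off just before the snap, so it fell back. I'll go down to its right again and push it a few mm further.

Emit:
carry_out(deltas=[[[0,0,0],[0.016,-0.051,0],0],[[0,0,0],[0.016,-0.051,-0.2],0],[[0,0,0],[0.016,-0.051,-0.4],0],[[0,0,0],[0.016,-0.051,-0.6],0],[[0,0,0],[0.016,-0.051,-0.6],0]])

```text
time: 17.25
ee_pos: [0.5703, -0.1468, 0.0946]
tool_rot: [[-0.953, -0.303, -0.012], [-0.303, 0.953, 0.004], [0.01, 0.008, -1.0]]
wrist_force: [-1.1, -0.3, 0.2]
gripper_width: -0.0
grip_force: 0.0
```

```bash
python3 -c "
from h import *
rep((-.066,-.054),.1015)"
```

```text
t 17.25 d/150 [0.007 0.057 0.046] turn/1.5 0.002 base [-0.0696 -0.0618] [ 0.5703 -0.1468  0.0946] tilt [-0.0119  0.0045] F [-1.08 -0.35  0.18] w -2.599541410120505e-06 0.0
```

Emit:
carry_out(deltas=[[[0,0,0],[0,0,0],0],[[0,0,0],[-0.004,0.013,0],0],[[0,0,0],[-0.008,0.026,0],0],[[0,0,0],[-0.012,0.039,0],0],[[0,0,0],[-0.016,0.051,0],0]])

```text
time: 17.75
ee_pos: [0.5729, -0.1402, 0.1027]
tool_rot: [[-0.953, -0.304, 0.002], [-0.304, 0.953, -0.001], [-0.001, -0.001, -1.0]]
wrist_force: [0.1, -0.3, -0.2]
gripper_width: 0.0004
grip_force: 0.0
```

```bash
python3 -c "
from h import *
rep((-.066,-.042),.1015)"
```

```text
t 17.75 d/150 [-0.034  0.089 -0.008] turn/1.5 0.002 base [-0.0652 -0.0563] [ 0.5729 -0.1402  0.1027] tilt [ 0.0016 -0.0006] F [ 0.13 -0.35 -0.18] w 0.0003512692448778498 0.0
```

Emit:
carry_out(deltas=[[[0,0,0],[-0.001,0.0032,0],0],[[0,0,0],[-0.002,0.0064,0],0],[[0,0,0],[-0.003,0.0095,0],0],[[0,0,0],[-0.0041,0.0127,0],0],[[0,0,0],[-0.0041,0.0127,0],0]])

```text
time: 18.25
ee_pos: [0.5717, -0.1383, 0.1016]
tool_rot: [[-0.953, -0.303, -0.0], [-0.303, 0.953, 0.0], [0.0, 0.0, -1.0]]
wrist_force: [0.0, -0.1, -0.4]
gripper_width: 0.0006
grip_force: 0.0
```

Emit:
carry_out(deltas=[[[0,0,0],[-0.001,0.0032,0],0],[[0,0,0],[-0.002,0.0064,0],0],[[0,0,0],[-0.003,0.0095,0],0],[[0,0,0],[-0.0041,0.0127,0],0],[[0,0,0],[-0.0041,0.0127,0],0]])

```text
time: 18.75
ee_pos: [0.5712, -0.1367, 0.1016]
tool_rot: [[-0.953, -0.303, 0.0], [-0.303, 0.953, -0.0], [-0.0, -0.001, -1.0]]
wrist_force: [0.5, -2.3, -0.8]
gripper_width: 0.0005
grip_force: 0.9
```

Emit:
carry_out(deltas=[[[0,0,0],[-0.001,0.0032,0],0],[[0,0,0],[-0.002,0.0064,0],0],[[0,0,0],[-0.003,0.0095,0],0],[[0,0,0],[-0.0041,0.0127,0],0],[[0,0,0],[-0.0041,0.0127,0],0]])

```text
time: 19.25
ee_pos: [0.5706, -0.1348, 0.1017]
tool_rot: [[-0.953, -0.303, 0.0], [-0.303, 0.953, -0.001], [-0.0, -0.001, -1.0]]
wrist_force: [1.9, -3.7, -2.5]
gripper_width: 0.0005
grip_force: 2.0
```

Emit:
carry_out(deltas=[[[0,0,0],[-0.001,0.0032,0],0],[[0,0,0],[-0.002,0.0064,0],0],[[0,0,0],[-0.003,0.0095,0],0],[[0,0,0],[-0.0041,0.0127,0],0],[[0,0,0],[-0.0041,0.0127,0],0]])

```text
time: 19.75
ee_pos: [0.5699, -0.1325, 0.1017]
tool_rot: [[-0.953, -0.303, -0.0], [-0.303, 0.953, 0.0], [0.0, 0.0, -1.0]]
wrist_force: [1.4, -3.3, -1.9]
gripper_width: 0.0004
grip_force: 1.8
```

Emit:
carry_out(deltas=[[[0,0,0],[-0.001,0.0032,0],0],[[0,0,0],[-0.002,0.0064,0],0],[[0,0,0],[-0.003,0.0095,0],0],[[0,0,0],[-0.0041,0.0127,0],0],[[0,0,0],[-0.0041,0.0127,0],0]])

```text
time: 20.25
ee_pos: [0.5691, -0.13, 0.1016]
tool_rot: [[-0.953, -0.303, -0.001], [-0.303, 0.953, 0.001], [0.0, 0.001, -1.0]]
wrist_force: [-0.2, 0.1, 0.0]
gripper_width: 0.0005
grip_force: 0.0
```

```bash
python3 -c "
from h import *
rep((-.066,-.042),.1015)"
```

```text
t 20.25 d/150 [-0.009  0.021 -0.001] turn/1.5 0.002 base [-0.0657 -0.0455] [ 0.5691 -0.13    0.1016] tilt [-0.0006  0.0013] F [-0.17  0.08  0.  ] w 0.0004702712776836021 0.0
```

Forward 2 mm more in two small steps, to be well past the crest; contact with the lever in notch three would come only at about -0.037.

Emit:
carry_out(deltas=[[[0,0,0],[-0.0005,0.0016,0],0],[[0,0,0],[-0.001,0.0032,0],0],[[0,0,0],[-0.0015,0.0048,0],0],[[0,0,0],[-0.002,0.0064,0],0],[[0,0,0],[-0.002,0.0064,0],0]])

```text
time: 20.75
ee_pos: [0.569, -0.1297, 0.1016]
tool_rot: [[-0.953, -0.303, -0.0], [-0.303, 0.953, 0.0], [0.0, 0.0, -1.0]]
wrist_force: [0.1, 0.2, 0.9]
gripper_width: 0.0004
grip_force: 0.0
```

Emit:
carry_out(deltas=[[[0,0,0],[-0.0005,0.0016,0],0],[[0,0,0],[-0.001,0.0032,0],0],[[0,0,0],[-0.0015,0.0048,0],0],[[0,0,0],[-0.002,0.0064,0],0],[[0,0,0],[-0.002,0.0064,0],0]])

```text
time: 21.25
ee_pos: [0.5687, -0.1288, 0.1017]
tool_rot: [[-0.953, -0.303, 0.0], [-0.303, 0.953, 0.0], [-0.0, 0.0, -1.0]]
wrist_force: [0.1, 0.2, -0.3]
gripper_width: 0.0006
grip_force: 0.0
```

Emit:
carry_out(deltas=[[[0,0,0],[0.01,-0.03,0],0],[[0,0,0],[0.02,-0.06,0],0],[[0,0,0],[0.02,-0.06,0.2],0],[[0,0,0],[0.02,-0.06,0.4],0],[[0,0,0],[0.02,-0.06,0.6],0]])

```text
time: 21.75
ee_pos: [0.5716, -0.1382, 0.1925]
tool_rot: [[-0.953, -0.303, -0.001], [-0.303, 0.953, 0.0], [0.001, 0.0, -1.0]]
wrist_force: [0.1, -0.2, 0.2]
gripper_width: 0.0002
grip_force: 0.0
```

```bash
python3 -c "
from h import *
rep((-.066,.088),.18);save('wrist','w4')
a=cv2.imread('pics/w4.png')[140:260,170:520]
cv2.imwrite('pics/w4c.png',cv2.convertScaleAbs(cv2.resize(a,None,fx=2.2,fy=2.2,interpolation=2),alpha=1.6))"
```

```text
t 21.75 d/150 [-0.291  0.901 -0.083] turn/1.5 0.002 base [-0.0658 -0.0541] [ 0.5716 -0.1382  0.1925] tilt [-0.0006  0.0001] F [ 0.06 -0.18  0.22] w 0.00017363243108082182 0.0
```

View pics/w4c.png

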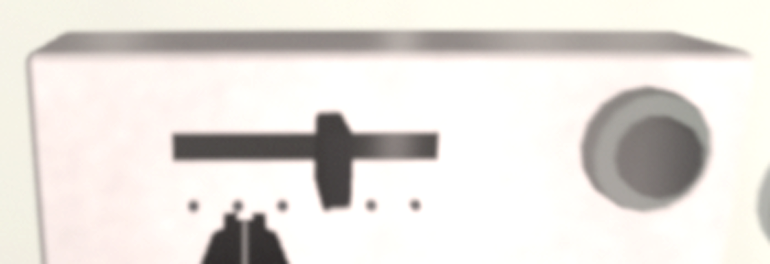

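The lever now hides the fourth stud (crop x≈327, with the others at 194, 238, 282, 371 and 415), so it sits in the third click. On to the button.

Emit:
carry_out(deltas=[[[0,0,0],[-0.06,0.18,0],0],[[0,0,0],[-0.12,0.36,0],0],[[0,0,0],[-0.18,0.54,0],0],[[0,0,0],[-0.24,0.72,0],0],[[0,0,0],[-0.291,0.901,0],0]])

```text
time: 22.3
ee_pos: [0.5277, -0.002, 0.1915]
tool_rot: [[-0.953, -0.303, 0.0], [-0.303, 0.953, -0.0], [-0.0, -0.0, -1.0]]
wrist_force: [-0.3, -0.4, 1.0]
gripper_width: 0.0004
grip_force: 0.0
```

Emit:
carry_out(deltas=[[[0,0,0],[0,0,-0.1],0],[[0,0,0],[0,0,-0.2],0],[[0,0,0],[0,0,-0.3],0],[[0,0,0],[0,0,-0.4],0],[[0,0,0],[0,0,-0.4],0]])

```text
time: 22.8
ee_pos: [0.5261, -0.0032, 0.1278]
tool_rot: [[-0.953, -0.302, -0.006], [-0.302, 0.953, 0.001], [0.006, 0.003, -1.0]]
wrist_force: [-0.2, -0.0, -0.1]
gripper_width: 0.0001
grip_force: 0.0
```

Emit:
carry_out(deltas=[[[0,0,0],[0,0,0],0],[[0,0,0],[0,0,0],0],[[0,0,0],[0,0,0],0],[[0,0,0],[0,0,0],0],[[0,0,0],[0,0,0],0]])

```text
time: 23.3
ee_pos: [0.5284, -0.0027, 0.1322]
tool_rot: [[-0.953, -0.303, 0.001], [-0.303, 0.953, -0.0], [-0.001, -0.0, -1.0]]
wrist_force: [-0.5, 0.8, 0.0]
gripper_width: 0.0006
grip_force: 0.0
```

```bash
python3 -c "
from h import *
rep((-.066,.088),.11)
for z in (.075,.08,.085,.09):
    p=pt('w4',(170+660/2.2,140+157/2.2),z)[:2];print(z,(BR.T@(p-C)).round(4))"
```

```text
t 23.3 d/150 [-0.003 -0.003 -0.148] turn/1.5 0.002 base [-0.0655  0.0882] [ 0.5284 -0.0027  0.1322] tilt [ 0.001  -0.0001] F [-0.46  0.77  0.04] w 0.0006487746468718617 0.0
0.075 [-0.0629  0.0927]
0.08 [-0.0643  0.0899]
0.085 [-0.0658  0.0871]
0.09 [-0.0673  0.0844]
```

Emit:
carry_out(deltas=[[[0,0,0],[0,0,-0.03],0],[[0,0,0],[0,0,-0.06],0],[[0,0,0],[0,0,-0.09],0],[[0,0,0],[0,0,-0.12],0],[[0,0,0],[0,0,-0.12],0]])

```text
time: 23.8
ee_pos: [0.5276, -0.0026, 0.1127]
tool_rot: [[-0.953, -0.303, -0.001], [-0.303, 0.953, 0.0], [0.001, 0.001, -1.0]]
wrist_force: [-0.4, 0.4, -0.4]
gripper_width: -0.0001
grip_force: 0.0
```

Emit:
carry_out(deltas=[[[0,0,0],[0,0,-0.005],0],[[0,0,0],[0,0,-0.01],0],[[0,0,0],[0,0,-0.0133],0],[[0,0,0],[0,0,-0.0133],0],[[0,0,0],[0,0,-0.0133],0]])

```text
time: 24.3
ee_pos: [0.5282, -0.0027, 0.1119]
tool_rot: [[-0.953, -0.303, 0.0], [-0.303, 0.953, -0.0], [-0.0, -0.0, -1.0]]
wrist_force: [-0.6, -0.4, 1.2]
gripper_width: 0.0006
grip_force: 0.8
```

Emit:
carry_out(deltas=[[[0,0,0],[0,0,-0.005],0],[[0,0,0],[0,0,-0.01],0],[[0,0,0],[0,0,-0.0133],0],[[0,0,0],[0,0,-0.0133],0],[[0,0,0],[0,0,-0.0133],0]])

```text
time: 24.8
ee_pos: [0.5282, -0.0027, 0.1098]
tool_rot: [[-0.953, -0.303, 0.0], [-0.303, 0.953, -0.0], [-0.0, -0.0, -1.0]]
wrist_force: [-1.1, 0.4, 2.9]
gripper_width: 0.0001
grip_force: 1.4
```

Emit:
carry_out(deltas=[[[0,0,0],[0,0,-0.005],0],[[0,0,0],[0,0,-0.01],0],[[0,0,0],[0,0,-0.0133],0],[[0,0,0],[0,0,-0.0133],0],[[0,0,0],[0,0,-0.0133],0]])

```text
time: 25.3
ee_pos: [0.5282, -0.0027, 0.1078]
tool_rot: [[-0.953, -0.303, 0.0], [-0.303, 0.953, -0.0], [-0.0, -0.0, -1.0]]
wrist_force: [-1.1, -1.1, 4.0]
gripper_width: 0.0002
grip_force: 1.9
```

Emit:
carry_out(deltas=[[[0,0,0],[0,0,-0.005],0],[[0,0,0],[0,0,-0.01],0],[[0,0,0],[0,0,-0.0133],0],[[0,0,0],[0,0,-0.0133],0],[[0,0,0],[0,0,-0.0133],0]])

```text
time: 25.8
ee_pos: [0.5282, -0.0027, 0.1062]
tool_rot: [[-0.953, -0.303, 0.0], [-0.303, 0.953, -0.0], [-0.0, -0.0, -1.0]]
wrist_force: [-2.2, 1.1, 6.9]
gripper_width: 0.0007
grip_force: 3.4
```

Emit:
carry_out(deltas=[[[0,0,0],[0,0,-0.005],0],[[0,0,0],[0,0,-0.01],0],[[0,0,0],[0,0,-0.0133],0],[[0,0,0],[0,0,-0.0133],0],[[0,0,0],[0,0,-0.0133],0]])

```text
time: 26.3
ee_pos: [0.5283, -0.0027, 0.106]
tool_rot: [[-0.953, -0.303, -0.0], [-0.303, 0.953, -0.0], [0.0, 0.0, -1.0]]
wrist_force: [-8.3, 1.1, 16.2]
gripper_width: 0.0004
grip_force: 8.2
```

The button is bottomed: there is a hard stop at z 0.106 after about 6 mm of travel. Straight up now.

Emit:
carry_out(deltas=[[[0,0,0],[0,0,0.03],0],[[0,0,0],[0,0,0.08],0],[[0,0,0],[0,0,0.2],0],[[0,0,0],[0,0,0.4],0],[[0,0,0],[0,0,0.6],0]])

```text
time: 26.8
ee_pos: [0.5271, -0.0026, 0.1931]
tool_rot: [[-0.953, -0.303, -0.003], [-0.303, 0.953, 0.0], [0.003, 0.001, -1.0]]
wrist_force: [1.5, -0.9, 0.1]
gripper_width: 0.0004
grip_force: 0.0
```

Emit:
carry_out(deltas=[[[0,0,0],[0.05,-0.15,0],0],[[0,0,0],[0.1,-0.3,0],0],[[0,0,0],[0.15,-0.46,0],0],[[0,0,0],[0.2,-0.61,0],0],[[0,0,0],[0.2,-0.61,0],0]])

```text
time: 27.3
ee_pos: [0.5582, -0.0961, 0.1929]
tool_rot: [[-0.954, -0.301, -0.001], [-0.301, 0.954, -0.0], [0.001, -0.0, -1.0]]
wrist_force: [0.3, 1.6, 0.2]
gripper_width: 0.0005
grip_force: 0.0
```

```bash
python3 -c "
from h import *
rep((-.066,.0),.18);save('wrist','w5')
a=cv2.imread('pics/w5.png')
cv2.imwrite('pics/w5s.png',cv2.convertScaleAbs(cv2.resize(a,(800,600)),alpha=1.5))"
```

```text
t 27.3 d/150 [-0.022  0.062 -0.086] turn/1.5 0.004 base [-0.0657 -0.0099] [ 0.5582 -0.0961  0.1929] tilt [-0.0009 -0.0003] F [0.26 1.64 0.16] w 0.0005163540278776226 0.0
```

View pics/w5s.png

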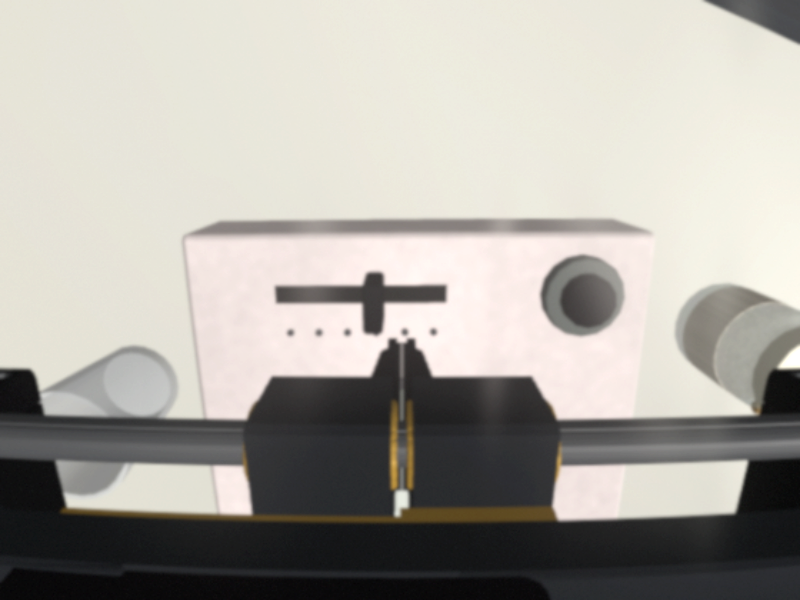

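The lever hides the fourth stud (x≈375, with the others at 291, 319, 347, 404 and 433), so it is in the third click. The button is back up at (588,299), and the base, jar and beaker are in place.

```bash
python3 -c "
from plant import hand_in
print(hand_in())"
```

```text
the job is handed in; nothing more can be done
None
```

The job is handed in: the lever sits in the third click (it slipped back to the second on my first try at the third, so I pushed it again), and the lamp button was then pressed fully down and came back up; the base, jar and beaker look unmoved, and I did not re-check the probe.

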